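Set out the coffee table for the evening

ROBOT

A 7-joint arm with a two-finger parallel gripper is mounted at the origin on the work surface. World frame = base frame: x ahead of the robot, y to its left, z up, the work surface at z = 0. Lengths are in m, angles in rad, forces in N, time in s.
With the tool pointing down it reaches from about 0.4 to 0.85 m from the base axis. Payload 10.4 kg.
Tool frame: the origin (TCP) lies at the very end of the fingers, on their centre line; the grasp point (between the pads) lies 19 mm behind it (pinch_z is the z of the grasp point in the tool frame, in m); z points along the fingers, y is the line along which they close (so a half turn about z gives the same grasp; the last joint's range is limited). The gripper opens to 85 mm and grips with 20 to 120 N. Pads are 22 mm wide; open, the fingers measure 114 mm over their backs; the gripper's body (76 mm by 85 mm) begins 54 mm behind the grasp point. The pads swing forward as they close: fully open they stand 13 mm farther back than shut.
Start: joints at [-1.159, 0.332, -0.065, 1.46, 0.022, 1.35, -0.088], TCP at [0.263, 0.567, 0.231] pointing down, gripper open.
Joint ranges: [-2.6, 2.6], [-0.5, 2.12], [-1.47, 1.34], [0.16, 2.42], [-1.27, 4.41], [0.06, 2.06], [-2.6, 2.6]. Speed limits (rad/s): [2.22, 2.22, 2.79, 2.79, 3.14, 3.14, 3.14].

INTERFACE

Orientations are given as a rotation vector (axis times angle).
In Python, from rig import observe, grab_frame, hand_in, spot_in, silhouettes, pinpoint, pinch_z gives the robot as it stands.
- The arm moves only by the tool servo_tool, never from a script. Its argument "commands" is one flat list of numbers, 7 for each row, row after row: the shift along the tool's x, y, z in units of 40 mm (1.0 is 40 mm), then the turn, a rotation vector about the tool's x, y, z in units of 5 degrees (1.0 is 5 degrees), then the finger opening in mm, from 0 to 85.4. In form: [tx, ty, tz, ax, ay, az, gripper, tx, ty, tz, ax, ay, az, gripper, ...]. A call has 1 to 5 rows; each row shifts and turns the commanded pose from where the row before left it, along the tool's axes as they then stand; what a row does not reach is not made up. A row lasts 1/12 s, in which the tool goes at most 41.7 mm and 7.16 degrees, less where a joint would pass 70% of its speed; a pose out of reach is approached as far as the arm can. A call is refused whole if a number of a shift passes 1 or a number of a turn 1, either way. A call with a gripper value outside its range is refused whole. The fingers move at their own pace and stop on an object; the grip force is fixed at half the most. Time passes only in rows, so rows that do not move let the fingers close. It gives the time, the measured TCP pose, the force, the opening and the grip force at its end, in the units of the state.
- observe(): the state, without advancing time (a new reading comes with each control period).
- grab_frame(name): name is "scene" or "top"; returns a dict with "frame" (400x640x3 uint8, blue, green, red), "camera_matrix" (3x3 intrinsics, pixels), "origin" and "rotation" of the camera in the world. Camera axes: x right, y down, z forward; pixel columns grow to the right and rows downward; lengths in m; the calibration is good to about 2 mm. A picture is of the moment at which its call begins. There is no depth.
- hand_in(): hands the job in; it is judged then, once.
Trained networks look in the newest picture that a camera, given by its name, has taken for a name from the list of things; names that differ only in an ending like _2 or _b are one class to them, and where a whole thing is asked for, a point or a joint stands for the part that bears it (a point fixed in the world has none). Each returns a list of dicts, best first, with "score" (0 to 1); they miss things now and then, are a little off and sometimes report something else, mostly with a low value. They report only what shows in the picture. A call takes as long as a camera call. They do not tell look-alikes from the thing itself.
- spot_in(camera, thing): "centre" ([x, y, z] in m, in the coordinates of the camera as it stood for that picture, good to about 4 mm: the middle of the surface that is visible of it).
- silhouettes(camera, thing): "pixels" (400x640 bool, what is visible of it).
- pinpoint(camera, thing): "centre" ([x, y, z] in m, in the coordinates of the camera as it stood for that picture, good to about 4 mm: a listed point, or the origin of a listed thing).
The state is a dict: "time_s": time; "joint_positions": joint angles; "joint_vel": joint speeds; "tau": joint torques, N m; "position": TCP position; "ee_rot": TCP orientation; "ft_force": force on the tool from outside, world axes, zero at the start; "torque": the same for the moment, N m; "opening": opening from 0.0 (shut) to 1.0 (fully open); "gripper_force": force on a finger pad.
Only numpy, scipy, OpenCV 4.12 (cv2) and the standard library are available. Lean on these libraries where they do the work, as an engineer would, in place of code of your own. Each camera call takes 0.05 s, during which the arm holds its last target. There are 200 camera calls.

TASK

Set out the coffee table in a row along the two coasters: stand the tumbler in the middle of the round coaster and the candle jar in the middle of the square one, lay the notebook flat midway between the two coasters with its long side along the row, and the remote control, keys up, on top of the notebook, centred and lying the same way. Lay the spectacles case flat on the table behind the notebook (on the side away from the robot), centred on it and parallel to it, with a gap of about 4 cm between them. Leave the pill bottle standing where it is.

Things in the scene. Friction and masses are not known exactly. Their poses are not given: they have to be found in the camera images.
- round_coaster: fixed round cork coaster, 100 mm across, 6 mm thick, flat on the table; origin at the centre of its underside, z up, x axis along the row (the line through both coaster centres, always 340 mm apart), y axis square to it, towards the robot. Which coaster is on the robot's left varies; the row is up to 0.2 rad askew to the robot's left-right direction
- square_coaster: fixed square coaster, dark wood with a cork face, 100 x 100 mm and 6 mm thick, two sides along the row; origin at the centre of its underside, z up, x axis along the row
- tumbler: loose white ceramic tumbler without a handle, open at the top, standing upright: 56 mm across (50 mm at the foot, widening over the lowest 20 mm), 80 mm tall, 4 mm wall, about 0.25 kg; best gripped across the outside in its upper half; origin at the centre of its underside, z up
- candle: loose closed candle jar: amber glass with a pale paper band and a flat light wooden lid, a round solid block 61 mm across and 56 mm tall, about 0.28 kg, standing upright; origin at the centre of its underside, z up; the lid is fixed to the jar
- notebook: loose closed pocket notebook, brown cover with a black elastic band, 146 mm long (its x axis) x 60 mm wide (y) x 22 mm thick (z), about 0.16 kg, lying flat; stiff and stays shut; origin at the centre of its underside
- remote: loose black television remote control with grey keys on top, 150 mm long (its x axis) x 44 mm wide (y) x 20 mm thick (z, keys 1 mm more), about 0.12 kg, lying flat, keys up; origin at the centre of its underside
- case: loose hard spectacles case, grey, a closed box with rounded edges and a small brass clasp, 156 mm long (its x axis) x 56 mm wide (y) x 34 mm tall (z), about 0.14 kg, lying flat; origin at the centre of its underside
- pills: loose white pill bottle with a white cap, 44 mm across and 85 mm tall, 0.1 kg, standing upright among the things; it is to be left alone; origin at the centre of its underside, z up
Not all that is in view belongs to the job. Leave any red look-alike of the case alone.

How it is judged:
At the end, for the whole second after the job is handed in: Tumbler and candle within 15 mm of their coasters' centres; notebook within 15 mm of the coasters' midpoint, each way; remote within 14 mm of the notebook's centre; case 78 to 125 mm behind the row, centred within 20 mm; long sides within 0.2 rad; all level within 0.1 rad, at rest, released (horizontal distance between tumbler and round_coaster below 0.015 m and z of tumbler in the frame of round_coaster between 0.003 and 0.01 m and horizontal distance between candle and square_coaster below 0.015 m and z of candle in the frame of square_coaster between 0.003 and 0.01 m and (x of notebook in the frame of round_coaster between 0.155 and 0.185 m or x of notebook in the frame of round_coaster between -0.185 and -0.155 m) and horizontal distance between each of notebook, case and square_coaster below 0.23 m and y of notebook in the frame of round_coaster between -0.015 and 0.015 m and angle between the x axis of each of notebook, case and the x axis of round_coaster, either way round below 0.2 rad and height (world z) of notebook between -0.004 and 0.004 m and horizontal distance between remote and notebook below 0.014 m and z of remote in the frame of notebook between 0.018 and 0.026 m and angle between the x axis of remote and the x axis of notebook, either way round below 0.2 rad and (x of case in the frame of round_coaster between 0.15 and 0.19 m or x of case in the frame of round_coaster between -0.19 and -0.15 m) and y of case in the frame of round_coaster between -0.125 and -0.078 m and height (world z) of case between -0.004 and 0.004 m and angle between each of tumbler, candle, notebook, remote, case's own z axis and vertical below 0.1 rad and linear speed of each of tumbler, candle, notebook, remote, case below 0.02 m/s and contact force between the fingers and tumbler below 0.1 N and contact force between the fingers and candle below 0.1 N and contact force between the fingers and notebook below 0.1 N and contact force between the fingers and remote below 0.1 N and contact force between the fingers and case below 0.1 N); the robot touches nothing.
It fails at once if the pill bottle is pushed more than 25 mm or knocked over (distance of pills from where it was at the start of the episode above 0.025 m or angle between pills's own z axis and vertical above 0.4 rad).
It also fails if it takes over 112 s, if anything falls off the work surface, if the arm or the gripper's body presses on something with over 40 N, if the wrist force passes 120 N, or if a joint passes its speed limit or range.

## Working session

There is one attempt and no reset: what is moved stays moved. The work goes in short steps, Python scripts to look and compute and a tool call to move; the robot and the scene stay as the last step left them, time stands still between calls to the robot, and variables do not carry over. Pictures are saved under pics/ and viewed, at most 14 in all, crops included, and the job is handed in when it is done.

Besides the shell and the picture viewer there is one more tool, called in YAML: its name, and indented under it one key for each argument. servo_tool: Moves the arm, as the interface text tells. Its arguments: {"type":"object","properties":{"commands":{"type":"array"}},"required":["commands"]}

```bash
mkdir -p pics; ls
python3 - <<'E'
from rig import *
import cv2,numpy as np
s=observe();print({k:np.round(v,3).tolist() for k,v in s.items()},pinch_z)
for n in("scene","top"):
    f=grab_frame(n);cv2.imwrite(f"pics/{n}0.png",f["frame"]);print(n,f["camera_matrix"],f["origin"],f["rotation"])
E
```

```text
pics
{'time_s': 0.0, 'joint_positions': [-1.159, 0.333, -0.065, 1.461, 0.022, 1.35, -0.089], 'joint_vel': [0.001, 0.0, -0.0, 0.0, -0.0, -0.001, 0.001], 'tau': [-0.001, -62.542, 0.049, -39.161, 0.016, 0.01, -0.0], 'position': [0.263, 0.567, 0.231], 'ee_rot': [-0.678, -3.067, 0.002], 'ft_force': [-0.069, 0.185, 0.068], 'torque': [-0.039, 0.02, -0.018], 'gripper_force': 0.0, 'opening': 1.002} -0.0187
scene [[493.26202103   0.         319.36772871]
 [  0.         493.26202103 210.74752938]
 [  0.           0.           1.        ]] [ 1.00371304 -0.79166373  0.8801069 ] [-2.17684729 -0.72757661  0.31643999]
top [[388.32099531   0.         316.77510516]
 [  0.         388.32099531 204.07052011]
 [  0.           0.           1.        ]] [ 0.25834025 -0.0137786   1.05285582] [-2.10616106  2.12657292 -0.183411  ]
```

View pics/scene0.png

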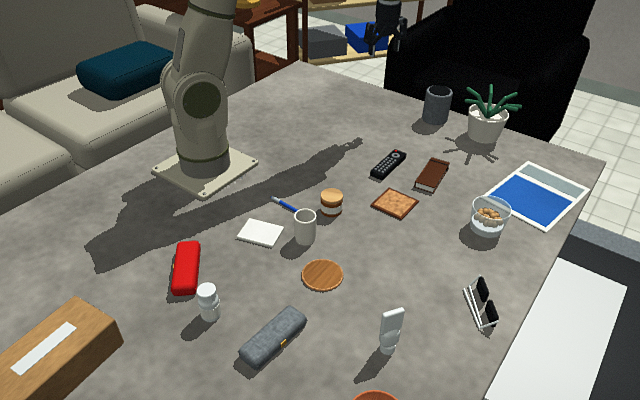

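View pics/top0.png

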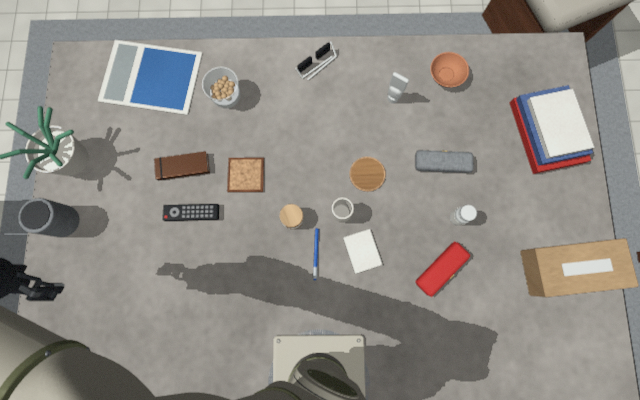

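Candidates (top image): the case is either the grey box (444,161) or the red look-alike (444,269), so I choose grey. The tumbler could be the white cup (343,209), the dark pot (50,217) or the nut glass (221,87), so white. The remote is (191,212), the notebook (182,166), the candle (291,216) and the pills (465,214), not the tube (398,88). The round coaster is (368,174), not the bowl (450,70), and the square coaster is (246,174).

```bash
cat > h.py <<'E'
from rig import *
import cv2,numpy as np
from scipy.spatial.transform import Rotation as R
from scipy.optimize import minimize
DIM=dict(round_coaster=(.1,0,.006),square_coaster=(.1,.1,.006),tumbler=(.056,0,.08),candle=(.061,0,.056),
 notebook=(.146,.06,.022),remote=(.15,.044,.02),case=(.156,.056,.034),pills=(.044,0,.085))
def cams(names=("top","scene")): return {n:grab_frame(n) for n in names}
def proj(f,P):
    r=R.from_rotvec(np.ravel(f["rotation"])) if np.size(f["rotation"])==3 else R.from_matrix(f["rotation"])
    p=r.inv().apply(P-np.asarray(f["origin"])); K=np.asarray(f["camera_matrix"])
    return (p/p[:,2:])@K.T
def world(f,c):
    return R.from_rotvec(np.ravel(f["rotation"])).apply(c)+np.asarray(f["origin"])
def model(n,x,y,a,z0=0):
    l,w,h=DIM[n]
    if w==0:
        t=np.linspace(0,2*np.pi,48,endpoint=False); q=np.c_[np.cos(t),np.sin(t)]*l/2
        qb=q*(50/56 if n=="tumbler" else 1)
    else:
        q=np.array([[1,1],[1,-1],[-1,-1],[-1,1]])*[l/2,w/2]; c,s=np.cos(a),np.sin(a); q=q@np.array([[c,s],[-s,c]]); qb=q
    P=[np.c_[qb+[x,y],np.full(len(q),z0)],np.c_[q+[x,y],np.full(len(q),z0+h)]]
    if n=="tumbler": P.append(np.c_[q+[x,y],np.full(len(q),z0+.02)])
    return np.vstack(P)
def mask(f,P,k=4):
    m=np.zeros((400,640),np.uint8); p=cv2.convexHull(((proj(f,P)[:,:2])*16).astype(np.int32))
    cv2.fillConvexPoly(m,p,1,cv2.LINE_8,4); return m>0
def locate(n,F,z0=0,near=None,a0=None):
    """fit x,y,yaw to silhouettes in the given frames"""
    S={};c0=near
    for k,f in F.items():
        for d in silhouettes(k,n):
            m=d["pixels"]; v,u=np.nonzero(m)
            if len(u)<20: continue
            K=np.asarray(f["camera_matrix"]); ray=R.from_rotvec(np.ravel(f["rotation"])).apply(np.linalg.inv(K)@[u.mean(),v.mean(),1])
            o=np.asarray(f["origin"]); g=(o+ray*((z0+DIM[n][2]*.6-o[2])/ray[2]))[:2]
            if c0 is None: c0=g
            if np.hypot(*(g-c0))<.06: S[k]=m;break
    if not S: return None
    def cost(p): return sum(1-(m&(M:=mask(F[k],model(n,*p,z0)))).sum()/max(1,(m|M).sum()) for k,m in S.items())/len(S)
    best=None
    for a in ([0] if DIM[n][1]==0 else ([a0] if a0 is not None else np.arange(0,np.pi,np.pi/8))):
        r=minimize(cost,[*c0,a],method="Nelder-Mead",options=dict(initial_simplex=np.array([[*c0,a],[c0[0]+.012,c0[1],a],[c0[0],c0[1]+.012,a],[*c0,a+.2]]),xatol=1e-4,fatol=1e-4))
        if best is None or r.fun<best.fun: best=r
    return np.round([*best.x,best.fun],4),list(S)
E
python3 - <<'E'
from h import *
F=cams()
for n in DIM:
    print(n,locate(n,F))
    for k in F:
        print("   ",k,[(np.round(world(F[k],d["centre"]),3).tolist(),round(d["score"],2)) for d in pinpoint(k,n)][:2])
f=F["top"]["frame"]; cv2.imwrite("pics/crop1.png",cv2.resize(f[120:300,140:500],None,fx=2.2,fy=2.2,interpolation=2))
E
```

```text
round_coaster (array([ 0.5413, -0.1377,  0.2461,  0.0583]), ['top', 'scene'])
    top [([0.544, -0.136, 0.0], 0.75)]
    scene [([0.544, -0.137, -0.003], 0.58)]
square_coaster (array([0.5453, 0.2022, 1.5623, 0.0552]), ['top', 'scene'])
    top [([0.548, 0.2, 0.003], 0.97)]
    scene [([0.547, 0.199, -0.0], 0.74)]
tumbler (array([ 0.4336, -0.0629,  0.0843,  0.1065]), ['top', 'scene'])
    top [([0.433, -0.065, 0.002], 0.64), ([0.568, 0.378, -0.002], 0.59)]
    scene [([0.432, -0.063, 0.003], 0.63)]
candle (array([0.4199, 0.07  , 0.1327, 0.1459]), ['top', 'scene'])
    top [([0.418, 0.067, -0.001], 0.96)]
    scene [([0.422, 0.072, 0.001], 0.93)]
notebook (array([0.5689, 0.3802, 1.716 , 0.0495]), ['top'])
    top [([0.571, 0.379, -0.001], 0.86)]
    scene [([0.573, 0.384, -0.0], 0.89)]
remote (array([0.4382, 0.353 , 1.6334, 0.092 ]), ['scene'])
    top [([0.437, 0.351, -0.002], 0.58)]
    scene [([0.438, 0.351, -0.002], 0.7)]
case (array([ 0.571 , -0.3466,  1.5623,  0.1995]), ['top', 'scene'])
    top [([0.279, -0.33, -0.005], 0.9), ([0.572, -0.352, -0.0], 0.71)]
    scene [([0.574, -0.351, -0.003], 0.88), ([0.28, -0.323, 0.0], 0.85)]
pills (array([ 0.4173, -0.3791, -0.041 ,  0.1763]), ['top', 'scene'])
    top []
    scene [([0.419, -0.375, -0.002], 0.94)]
```

View pics/crop1.png

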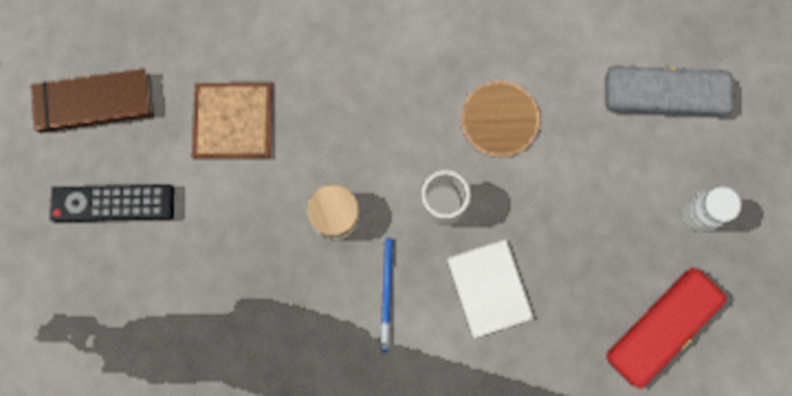

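The crop confirms the choices: brown banded notebook (92,100), remote with grey keys (112,202), grey case (670,90), white tumbler (445,193) and amber candle with a wooden lid (333,210). The red case (667,328) stays put.

```bash
cat >> h.py <<'E'
def plan(target,a,n,p0=None,R0=None,g=85):
    """rows from the measured (or given) pose to target xyz, tool-x azimuth a, pointing down; prints calls of 5 rows"""
    s=observe(); p=np.array(s["position"] if p0 is None else p0); q=R.from_rotvec(s["ee_rot"]) if R0 is None else R0
    qt=R.from_matrix(np.array([[np.cos(a),np.sin(a),0],[np.sin(a),-np.cos(a),0],[0,0,-1]]).T)
    for i in range(n):
        d=q.inv().apply((np.array(target)-p)/(n-i))/.04; w=(q.inv()*qt).as_rotvec()/(n-i)/np.deg2rad(5)
        d,w=np.round(d,2),np.round(w,2)
        print(*d,*w,g,sep=", ",end=",\n" if i%5-4 else "\n--\n")
        p=p+q.apply(d*.04); q=q*R.from_rotvec(w*np.deg2rad(5))
    print("max",np.abs(d).max(),"end",p.round(4),q.as_rotvec().round(3))
E
python3 - <<'E'
from h import *
plan([.42,.069,.12],1.56,15)
E
```

```text
-0.59, -0.64, 0.19, 0.0, -0.0, 0.88, 85,
-0.63, -0.6, 0.19, 0.0, -0.0, 0.88, 85,
-0.68, -0.55, 0.18, 0.0, -0.0, 0.88, 85,
-0.72, -0.49, 0.19, 0.0, -0.0, 0.88, 85,
-0.75, -0.43, 0.18, 0.0, -0.0, 0.87, 85
--
-0.78, -0.38, 0.19, 0.0, -0.0, 0.88, 85,
-0.81, -0.32, 0.18, 0.0, -0.0, 0.87, 85,
-0.83, -0.25, 0.19, 0.0, -0.0, 0.88, 85,
-0.85, -0.19, 0.18, 0.0, -0.0, 0.87, 85,
-0.86, -0.12, 0.19, 0.0, -0.0, 0.88, 85
--
-0.87, -0.06, 0.18, 0.0, -0.0, 0.87, 85,
-0.87, 0.01, 0.19, 0.0, -0.0, 0.88, 85,
-0.87, 0.08, 0.18, 0.0, -0.0, 0.87, 85,
-0.86, 0.14, 0.19, 0.0, -0.0, 0.88, 85,
-0.84, 0.21, 0.18, 0.0, -0.0, 0.87, 85
--
max 0.84 end [0.4201 0.0691 0.1201] [-2.233 -2.21  -0.   ]
```

servo_tool:
  commands: [-0.59, -0.64, 0.19, 0, 0, 0.88, 85, -0.63, -0.6, 0.19, 0, 0, 0.88, 85, -0.68, -0.55, 0.18, 0, 0, 0.88, 85, -0.72, -0.49, 0.19, 0, 0, 0.88, 85, -0.75, -0.43, 0.18, 0, 0, 0.87, 85]

```text
time_s: 2.22
position: [0.3159, 0.3993, 0.1938]
ee_rot: [-1.255, -2.88, -0.001]
ft_force: [0.9, -0.4, -0.1]
opening: 0.995
gripper_force: 0.0
```

servo_tool:
  commands: [-0.78, -0.38, 0.19, 0, 0, 0.88, 85, -0.81, -0.32, 0.18, 0, 0, 0.87, 85, -0.83, -0.25, 0.19, 0, 0, 0.88, 85, -0.85, -0.19, 0.18, 0, 0, 0.87, 85, -0.86, -0.12, 0.19, 0, 0, 0.88, 85]

```text
time_s: 2.63
position: [0.3678, 0.2335, 0.1569]
ee_rot: [-1.779, -2.589, -0.002]
ft_force: [1.6, 0.4, 0.7]
opening: 0.994
gripper_force: 0.0
```

servo_tool:
  commands: [-0.87, -0.06, 0.18, 0, 0, 0.87, 85, -0.87, 0.01, 0.19, 0, 0, 0.88, 85, -0.87, 0.08, 0.18, 0, 0, 0.87, 85, -0.86, 0.14, 0.19, 0, 0, 0.88, 85, -0.84, 0.21, 0.18, 0, 0, 0.87, 85]

```text
time_s: 3.05
position: [0.4204, 0.0674, 0.1201]
ee_rot: [2.237, 2.205, 0.002]
ft_force: [-0.2, 0.0, 0.1]
opening: 0.997
gripper_force: 0.0
```

servo_tool:
  commands: [0.04, 0, 0.9, 0, 0, 0, 85, 0, 0, 0.9, 0, 0, 0, 85, 0, 0, 0.6, 0, 0, 0, 85, 0, 0, 0.3, 0, 0, 0, 85, 0, 0, 0, 0, 0, 0, 30]

```text
time_s: 3.47
position: [0.4183, 0.07, 0.0098]
ee_rot: [-2.232, -2.208, 0.007]
ft_force: [-0.2, 1.1, 0.4]
opening: 0.877
gripper_force: 0.0
```

servo_tool:
  commands: [0, 0, 0, 0, 0, 0, 30, 0, 0, 0, 0, 0, 0, 30, 0, 0, 0, 0, 0, 0, 30, 0, 0, 0, 0, 0, 0, 30, 0, 0, 0, 0, 0, 0, 30]

```text
time_s: 3.88
position: [0.4207, 0.071, 0.013]
ee_rot: [2.233, 2.209, 0.003]
ft_force: [-2.1, 0.5, 4.9]
opening: 0.693
gripper_force: 65.4
```

servo_tool:
  commands: [0, 0, -0.5, 0, 0, 0, 30, 0, 0, -0.9, 0, 0, 0, 30, 0.3, 0.3, -0.6, 0, 0, 0, 30, 0.6, 0.6, 0, 0, 0, 0, 30, 0.65, 0.65, 0, 0, 0, 0, 30]

```text
time_s: 4.3
position: [0.4843, 0.1328, 0.0944]
ee_rot: [2.235, 2.208, 0.007]
ft_force: [0.2, -0.6, -2.3]
opening: 0.691
gripper_force: 66.1
```

servo_tool:
  commands: [0.65, 0.65, 0, 0, 0, 0, 30, 0.65, 0.6, 0, 0, 0, 0, 30, 0.4, 0.3, 0.5, 0, 0, 0, 30, 0, 0, 0.6, 0, 0, 0, 30, 0, 0, 0, 0, 0, 0, 30]

```text
time_s: 4.72
position: [0.543, 0.1996, 0.0437]
ee_rot: [-2.23, -2.211, 0.01]
ft_force: [-2.1, -0.7, -4.5]
opening: 0.695
gripper_force: 66.2
```

servo_tool:
  commands: [0.05, 0.02, 0.3, 0, 0, 0, 30, 0, 0, 0.2, 0, 0, 0, 30, 0, 0, 0, 0, 0, 0, 30, 0, 0, 0, 0, 0, 0, 30]

```text
time_s: 5.05
position: [0.5463, 0.201, 0.0285]
ee_rot: [-2.234, -2.209, -0.0]
ft_force: [-0.2, 0.4, -2.6]
opening: 0.693
gripper_force: 66.2
```

servo_tool:
  commands: [0, 0, 0.22, 0, 0, 0, 30, 0, 0, 0, 0, 0, 0, 30, 0, 0, 0, 0, 0, 0, 30, 0, 0, 0, 0, 0, 0, 85, 0, 0, 0, 0, 0, 0, 85]

```text
time_s: 5.47
position: [0.5466, 0.2015, 0.0198]
ee_rot: [2.233, 2.209, 0.001]
ft_force: [-0.1, -0.4, -1.0]
opening: 0.946
gripper_force: 0.0
```

servo_tool:
  commands: [0, 0, 0, 0, 0, 0, 85, 0, 0, 0, 0, 0, 0, 85, 0, 0, -0.5, 0, 0, 0, 85, 0, 0, -1, 0, 0, 0, 85, 0, 0, -1, 0, 0, 0, 85]

```text
time_s: 5.88
position: [0.5452, 0.2007, 0.1195]
ee_rot: [-2.233, -2.209, 0.005]
ft_force: [1.3, 0.9, 1.2]
opening: 0.993
gripper_force: 0.0
```

Run:
```python
from h import *
s=observe(); print(s["position"])
plan([.433,-.0635,.13],1.56,8)
```

```text
[0.54523877 0.20074018 0.11951623]
-0.83, -0.34, -0.03, -0.0, 0.0, -0.0, 85,
-0.83, -0.34, -0.03, -0.0, 0.0, -0.0, 85,
-0.83, -0.34, -0.03, -0.0, 0.0, -0.0, 85,
-0.83, -0.34, -0.03, -0.01, 0.0, -0.0, 85,
-0.83, -0.34, -0.03, -0.0, 0.0, -0.0, 85
--
-0.83, -0.34, -0.03, -0.01, 0.01, -0.0, 85,
-0.83, -0.35, -0.03, -0.0, 0.0, -0.0, 85,
-0.83, -0.34, -0.04, -0.01, 0.01, -0.0, 85,
max 0.83 end [ 0.4332 -0.0636  0.1301] [-2.233 -2.209 -0.   ]
```

servo_tool:
  commands: [-0.83, -0.34, -0.03, 0, 0, 0, 85, -0.83, -0.34, -0.03, 0, 0, 0, 85, -0.83, -0.34, -0.03, 0, 0, 0, 85, -0.83, -0.34, -0.03, 0, 0, 0, 85, -0.83, -0.34, -0.03, 0, 0, 0, 85]

```text
time_s: 6.3
position: [0.4757, 0.0347, 0.1256]
ee_rot: [-2.233, -2.21, -0.001]
ft_force: [1.3, -0.5, 0.7]
opening: 0.994
gripper_force: 0.0
```

servo_tool:
  commands: [-0.83, -0.34, 0, 0, 0, 0, 85, -0.83, -0.35, 0, 0, 0, 0, 85, -0.83, -0.34, 0, 0, 0, 0, 85, 0, 0, 0, 0, 0, 0, 85, 0, 0, 0, 0, 0, 0, 85]

```text
time_s: 6.72
position: [0.4339, -0.0644, 0.1257]
ee_rot: [-2.237, -2.205, -0.002]
ft_force: [-0.1, 0.3, 0.5]
opening: 0.994
gripper_force: 0.0
```

servo_tool:
  commands: [0.02, 0, 0.9, 0, 0, 0, 85, 0, 0, 0.9, 0, 0, 0, 85, 0, 0, 0.5, 0, 0, 0, 85, 0, 0, 0, 0, 0, 0, 85, 0, 0, 0, 0, 0, 0, 30]

```text
time_s: 7.13
position: [0.4341, -0.0616, 0.0331]
ee_rot: [-2.231, -2.21, 0.003]
ft_force: [0.1, 0.8, 0.5]
opening: 0.876
gripper_force: 0.0
```

servo_tool:
  commands: [0, 0, 0, 0, 0, 0, 30, 0, 0, 0, 0, 0, 0, 30, 0, 0, 0, 0, 0, 0, 30, 0, 0, 0, 0, 0, 0, 30, 0, 0, 0, 0, 0, 0, 30]

```text
time_s: 7.55
position: [0.4356, -0.0619, 0.0351]
ee_rot: [2.232, 2.209, 0.004]
ft_force: [-2.5, 0.4, 5.2]
opening: 0.64
gripper_force: 62.2
```

Run:
```python
from h import *
p=observe()["position"].copy() if hasattr(observe()["position"],"copy") else list(observe()["position"]); print(p)
p=np.array(p); p[2]+=.06
plan([.543,-.138,p[2]],1.56,5,p0=p)
```

```text
[ 0.43557154 -0.06189256  0.03507459]
-0.37, 0.54, 0.0, 0.01, -0.0, 0.0, 85,
-0.38, 0.54, 0.0, 0.01, -0.0, 0.0, 85,
-0.37, 0.54, 0.0, 0.0, -0.0, 0.0, 85,
-0.38, 0.54, 0.0, 0.01, -0.01, 0.0, 85,
-0.37, 0.55, 0.0, 0.0, -0.0, 0.0, 85
--
max 0.55 end [ 0.5432 -0.1378  0.0952] [-2.233e+00 -2.210e+00 -1.000e-03]
```

servo_tool:
  commands: [0, 0, -0.5, 0, 0, 0, 30, 0, 0, -0.7, 0, 0, 0, 30, -0.36, 0.54, 0, 0, 0, 0, 30, -0.36, 0.54, 0, 0, 0, 0, 30, -0.36, 0.54, 0, 0, 0, 0, 30]

```text
time_s: 7.97
position: [0.5007, -0.1059, 0.0836]
ee_rot: [2.23, 2.21, 0.007]
ft_force: [-0.2, 1.3, -2.9]
opening: 0.633
gripper_force: 64.8
```

servo_tool:
  commands: [-0.36, 0.54, 0, 0, 0, 0, 30, -0.36, 0.54, 0, 0, 0, 0, 30, 0, 0, 0.5, 0, 0, 0, 30, 0, 0, 0.2, 0, 0, 0, 30, 0, 0, 0, 0, 0, 0, 30]

```text
time_s: 8.38
position: [0.5402, -0.1347, 0.0521]
ee_rot: [-2.231, -2.208, 0.003]
ft_force: [-1.2, 0.9, -3.6]
opening: 0.64
gripper_force: 64.8
```

servo_tool:
  commands: [0, 0, 0, 0, 0, 0, 30]

```text
time_s: 8.47
position: [0.5409, -0.1348, 0.0536]
ee_rot: [-2.232, -2.209, 0.0]
ft_force: [-0.3, -0.7, -3.2]
opening: 0.634
gripper_force: 64.8
```

servo_tool:
  commands: [-0.03, 0.05, 0.3, 0, 0, 0, 30, 0, 0, 0, 0, 0, 0, 30, 0, 0, 0, 0, 0, 0, 30, 0, 0, 0, 0, 0, 0, 85, 0, 0, 0, 0, 0, 0, 85]

```text
time_s: 8.88
position: [0.5436, -0.1366, 0.0417]
ee_rot: [2.233, 2.21, 0.001]
ft_force: [-0.1, -1.3, -0.9]
opening: 0.893
gripper_force: 0.0
```

servo_tool:
  commands: [0, 0, 0, 0, 0, 0, 85, 0, 0, 0, 0, 0, 0, 85, 0, 0, -0.5, 0, 0, 0, 85, 0, 0, -1, 0, 0, 0, 85, 0, 0, -1, 0, 0, 0, 85]

```text
time_s: 9.3
position: [0.5423, -0.1367, 0.1416]
ee_rot: [-2.232, -2.208, 0.004]
ft_force: [1.6, -0.5, 0.7]
opening: 0.996
gripper_force: 0.0
```

servo_tool:
  commands: [0, 0, -0.5, 0, 0, 0, 85, 0, 0, 0, 0, 0, 0, 85, 0, 0, 0, 0, 0, 0, 85]

```text
time_s: 9.55
position: [0.5442, -0.1367, 0.1626]
ee_rot: [2.232, 2.209, 0.004]
ft_force: [-0.3, 1.6, -0.1]
opening: 0.996
gripper_force: 0.0
```

Run:
```python
from h import *
F=cams()
for n,z in dict(candle=.006,tumbler=.006,round_coaster=0,square_coaster=0).items(): 
    print(n,locate(n,F,z),[(k,np.round(world(F[k],d["centre"]),3).tolist(),round(d["score"],2)) for k in F for d in pinpoint(k,n)][:3])
for n,c in dict(case=(.572,-.35),notebook=(.57,.38),remote=(.438,.352)).items():
    for k in F: print(n,locate(n,{k:F[k]},near=np.array(c)))
print(observe()["position"])
cv2.imwrite("pics/s1.png",F["scene"]["frame"])
plan([.57,.381,.12],1.716,14)
```

```text
candle (array([0.5451, 0.1999, 0.1081, 0.125 ]), ['top', 'scene']) [('top', [0.546, 0.197, 0.005], 0.88), ('scene', [0.548, 0.203, 0.008], 0.55), ('scene', [0.42, -0.377, 0.001], 0.53)]
tumbler None [('scene', [0.537, -0.14, 0.007], 0.89), ('scene', [0.573, -0.349, -0.003], 0.56)]
round_coaster (array([0.4385, 0.3262, 0.1487, 0.5469]), ['top']) [('top', [0.549, 0.201, 0.0], 0.24), ('scene', [0.541, -0.138, -0.001], 0.94)]
square_coaster (array([0.5443, 0.2003, 1.5762, 0.4914]), ['top', 'scene']) [('top', [0.548, 0.203, 0.0], 0.86), ('scene', [0.547, 0.202, -0.003], 0.9)]
case (array([ 0.5689, -0.3494,  1.62  ,  0.277 ]), ['top'])
case (array([ 0.5726, -0.3459,  1.5983,  0.1695]), ['scene'])
notebook (array([0.57  , 0.3774, 1.7161, 0.0377]), ['top'])
notebook (array([0.5726, 0.3811, 1.7395, 0.0614]), ['scene'])
remote (array([0.4366, 0.3451, 1.5619, 0.0615]), ['top'])
remote (array([0.4407, 0.3457, 1.6025, 0.1238]), ['scene'])
[ 0.54347408 -0.13667452  0.16127676]
0.92, 0.04, 0.07, 0.0, -0.0, -0.13, 85,
0.92, 0.05, 0.07, 0.0, -0.0, -0.13, 85,
0.92, 0.06, 0.07, 0.0, -0.0, -0.13, 85,
0.92, 0.07, 0.07, 0.0, -0.0, -0.13, 85,
0.92, 0.08, 0.08, 0.0, -0.0, -0.13, 85
--
0.92, 0.09, 0.07, 0.0, -0.0, -0.13, 85,
0.92, 0.1, 0.08, 0.0, -0.0, -0.13, 85,
0.92, 0.11, 0.07, 0.0, -0.0, -0.13, 85,
0.92, 0.12, 0.08, 0.0, -0.0, -0.12, 85,
0.92, 0.13, 0.07, 0.0, -0.0, -0.13, 85
--
0.92, 0.14, 0.08, 0.0, -0.0, -0.12, 85,
0.92, 0.15, 0.07, 0.0, -0.0, -0.13, 85,
0.91, 0.16, 0.08, 0.0, -0.0, -0.12, 85,
0.91, 0.17, 0.07, 0.0, -0.0, -0.13, 85,
max 0.91 end [0.57   0.3809 0.1201] [-2.054 -2.377 -0.   ]
```

View pics/s1.png

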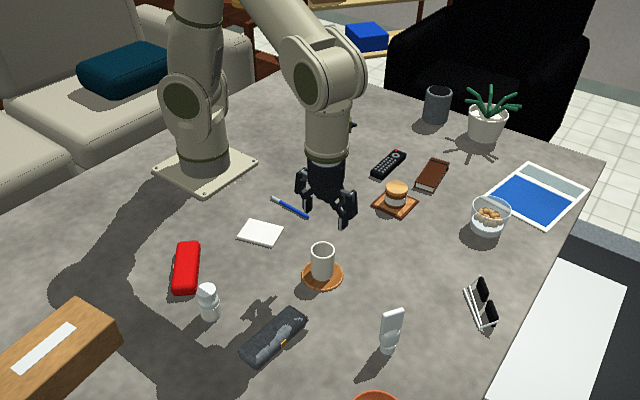

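The scene picture shows the tumbler on the round coaster (322,262) and the candle on the square one (396,193). Next I fetch the grey case.

servo_tool:
  commands: [-0.89, 0.12, 0, 0, 0, 0, 85, -0.89, 0.13, 0, 0, 0, 0, 85, -0.89, 0.13, 0.2, 0, 0, 0, 85, -0.89, 0.13, 0.3, 0, 0, 0, 85, -0.89, 0.12, 0.3, 0, 0, 0, 85]

```text
time_s: 11.17
position: [0.5673, -0.3165, 0.129]
ee_rot: [2.232, 2.21, 0.001]
ft_force: [1.3, 1.8, 0.2]
opening: 0.996
gripper_force: 0.0
```

servo_tool:
  commands: [-0.88, 0.12, 0.3, 0, 0, 0.1, 85, 0, 0, 0.3, 0, 0, 0, 85, 0, 0, 0, 0, 0, 0, 85, 0, 0, 0, 0, 0, 0, 85]

```text
time_s: 11.5
position: [0.5709, -0.3497, 0.1046]
ee_rot: [-2.242, -2.198, 0.0]
ft_force: [0.1, 1.1, -0.1]
opening: 0.996
gripper_force: 0.0
```

servo_tool:
  commands: [0, 0.03, 0.9, 0, 0, 0, 85, 0, 0, 0.9, 0, 0, 0, 85, 0, 0, 0.5, 0, 0, 0, 85, 0, 0, 0.1, 0, 0, 0, 85, 0, 0, 0, 0, 0, 0, 85]

```text
time_s: 11.92
position: [0.5728, -0.3486, 0.0092]
ee_rot: [-2.24, -2.201, -0.0]
ft_force: [-0.1, 0.7, 1.2]
opening: 0.992
gripper_force: 0.0
```

servo_tool:
  commands: [0, 0, 0.05, 0, 0, 0, 30, 0, 0, 0, 0, 0, 0, 30, 0, 0, 0, 0, 0, 0, 30, 0, 0, 0, 0, 0, 0, 30, 0, 0, 0, 0, 0, 0, 30]

```text
time_s: 12.33
position: [0.5739, -0.3507, 0.0099]
ee_rot: [2.24, 2.198, 0.003]
ft_force: [-0.2, 1.1, 7.2]
opening: 0.642
gripper_force: 64.0
```

servo_tool:
  commands: [0, 0, 0, 0, 0, 0, 30]

```text
time_s: 12.42
position: [0.5739, -0.3507, 0.0099]
ee_rot: [2.24, 2.198, 0.003]
ft_force: [-0.5, 0.7, 8.5]
opening: 0.643
gripper_force: 64.0
```

servo_tool:
  commands: [0, 0, -0.5, 0, 0, 0, 30, 0, 0, -0.9, 0, 0, 0, 30, 0, 0.3, -0.9, 0, 0, 0, 30, 0.3, 0.4, -0.7, 0, 0, 0, 30, 0.8, 0.3, 0, 0, 0, 0, 30]

```text
time_s: 12.83
position: [0.6149, -0.3137, 0.1361]
ee_rot: [2.241, 2.184, 0.003]
ft_force: [1.4, -0.9, 0.1]
opening: 0.64
gripper_force: 63.6
```

servo_tool:
  commands: [0.9, 0.1, 0, 0, 0, 0, 30, 0.9, 0.1, 0, 0, 0, 0, 30, 0.9, 0.1, 0, 0, 0, 0, 30, 0.9, 0.1, 0, 0, 0, 0, 30, 0.9, 0.1, 0, 0, 0, 0, 30]

```text
time_s: 13.25
position: [0.637, -0.1257, 0.1286]
ee_rot: [2.242, 2.199, 0.002]
ft_force: [0.6, -0.4, -1.1]
opening: 0.645
gripper_force: 63.5
```

servo_tool:
  commands: [0.9, 0.04, 0, 0, 0, 0, 30, 0.9, 0, 0.1, 0, 0, 0, 30, 0.9, 0, 0.3, 0, 0, -0.1, 30, 0.8, 0, 0.5, 0, 0, 0, 30, 0.47, 0, 0.8, 0, 0, 0, 30]

```text
time_s: 13.67
position: [0.6433, 0.0368, 0.0624]
ee_rot: [2.227, 2.213, 0.011]
ft_force: [0.4, 0.9, -0.7]
opening: 0.644
gripper_force: 63.5
```

servo_tool:
  commands: [0, 0, 0.5, 0, 0, 0, 30, 0, 0, 0.2, 0, 0, 0, 30, 0, 0, 0, 0, 0, 0, 30]

```text
time_s: 13.92
position: [0.64, 0.0307, 0.0303]
ee_rot: [-2.233, -2.209, 0.003]
ft_force: [-0.8, -0.6, -1.4]
opening: 0.646
gripper_force: 63.4
```

servo_tool:
  commands: [0.02, 0.07, 0.3, 0, 0, 0, 30, 0, 0, 0.19, 0, 0, 0, 30, 0, 0, 0, 0, 0, 0, 30, 0, 0, 0, 0, 0, 0, 30, 0, 0, 0, 0, 0, 0, 85]

```text
time_s: 14.33
position: [0.6443, 0.0317, 0.0125]
ee_rot: [2.233, 2.208, 0.001]
ft_force: [0.1, -0.9, 0.8]
opening: 0.769
gripper_force: 0.0
```

servo_tool:
  commands: [0, 0, 0, 0, 0, 0, 85, 0, 0, 0, 0, 0, 0, 85, 0, 0, 0, 0, 0, 0, 85, 0, 0, -0.5, 0, 0, 0, 85, 0, 0, -1, 0, 0, 0, 85]

```text
time_s: 14.75
position: [0.6407, 0.0323, 0.068]
ee_rot: [-2.23, -2.207, 0.01]
ft_force: [0.9, 1.3, 0.0]
opening: 0.994
gripper_force: 0.0
```

servo_tool:
  commands: [0, 0, -0.9, 0, 0, 0, 85, 0, 0, -0.5, 0, 0, 0, 85, 0, 0, 0, 0, 0, 0, 85]

```text
time_s: 15.0
position: [0.6466, 0.0319, 0.1335]
ee_rot: [2.23, 2.206, 0.011]
ft_force: [0.2, -0.1, 0.4]
opening: 0.996
gripper_force: 0.0
```

Run:
```python
from h import *
F=cams(("scene",))
print(locate("case",F,near=np.array([.643,.031])))
print([(np.round(world(F["scene"],d["centre"]),3).tolist(),round(d["score"],2)) for d in pinpoint("scene","case")])
print(observe()["position"])
plan([.5715,.3805,.10],1.725,10)
```

```text
(array([0.6442, 0.0381, 1.5655, 0.1821]), ['scene'])
[([0.279, -0.323, 0.002], 0.67), ([0.645, 0.033, -0.001], 0.64)]
[0.64343906 0.03230691 0.12719976]
0.87, -0.19, 0.07, -0.0, -0.0, -0.19, 85,
0.87, -0.17, 0.07, -0.0, -0.0, -0.19, 85,
0.87, -0.16, 0.07, -0.0, -0.0, -0.19, 85,
0.88, -0.15, 0.07, -0.0, -0.0, -0.19, 85,
0.88, -0.13, 0.07, -0.0, -0.0, -0.19, 85
--
0.88, -0.12, 0.07, -0.0, -0.0, -0.19, 85,
0.88, -0.1, 0.07, -0.0, -0.0, -0.19, 85,
0.89, -0.09, 0.06, -0.0, -0.0, -0.19, 85,
0.89, -0.07, 0.07, -0.0, -0.0, -0.18, 85,
0.88, -0.06, 0.06, -0.01, -0.0, -0.19, 85
--
max 0.88 end [0.5713 0.3804 0.1001] [-2.043e+00 -2.386e+00 -1.000e-03]
```

servo_tool:
  commands: [0.87, -0.19, 0.07, 0, 0, -0.19, 85, 0.87, -0.17, 0.07, 0, 0, -0.19, 85, 0.87, -0.16, 0.07, 0, 0, -0.19, 85, 0.88, -0.15, 0.07, 0, 0, -0.19, 85, 0.88, -0.13, 0.07, 0, 0, -0.19, 85]

```text
time_s: 15.57
position: [0.6063, 0.2076, 0.1118]
ee_rot: [-2.138, -2.3, 0.004]
ft_force: [1.5, -0.6, -0.5]
opening: 0.992
gripper_force: 0.0
```

servo_tool:
  commands: [0.88, -0.12, 0.07, 0, 0, -0.19, 85, 0.88, -0.1, 0.07, 0, 0, -0.19, 85, 0.89, -0.09, 0.06, 0, 0, -0.19, 85, 0.89, -0.07, 0.07, 0, 0, -0.19, 85, 0.88, -0.06, 0.06, 0, 0, -0.19, 85]

```text
time_s: 15.98
position: [0.5702, 0.3815, 0.0984]
ee_rot: [-2.041, -2.387, 0.004]
ft_force: [0.4, -1.0, 0.8]
opening: 0.999
gripper_force: 0.0
```

servo_tool:
  commands: [0, 0, 0, 0, 0, 0, 85, 0, 0, 0, 0, 0, 0, 85, 0, 0, 0, 0, 0, 0, 85]

```text
time_s: 16.23
position: [0.5713, 0.3792, 0.099]
ee_rot: [2.043, 2.386, -0.004]
ft_force: [0.7, -0.7, 0.5]
opening: 0.999
gripper_force: 0.0
```

Run:
```python
from h import *
s=observe();print(s["position"],s["ee_rot"])
plan([.5715,.3805,.008],1.725,4)
```

```text
[0.57134894 0.37921996 0.09896246] [ 2.04278784  2.38645597 -0.00395685]
0.01, 0.0, 0.57, -0.01, 0.01, 0.0, 85,
0.01, 0.0, 0.57, -0.0, 0.0, 0.0, 85,
0.01, 0.01, 0.57, -0.01, 0.01, 0.0, 85,
0.0, 0.0, 0.56, -0.0, 0.0, 0.01, 85,
max 0.56 end [0.5715 0.3804 0.0082] [ 2.044  2.386 -0.   ]
```

servo_tool:
  commands: [0.03, 0, 0.9, 0, 0, 0, 85, 0, 0, 0.9, 0, 0, 0, 85, 0, 0, 0.4, 0, 0, 0, 85, 0, 0, 0.12, 0, 0, 0, 85, 0, 0, 0, 0, 0, 0, 85]

```text
time_s: 16.65
position: [0.5714, 0.3792, 0.0062]
ee_rot: [2.045, 2.385, -0.005]
ft_force: [-0.0, 0.4, 1.2]
opening: 0.998
gripper_force: 0.0
```

servo_tool:
  commands: [0, 0, 0, 0, 0, 0, 30, 0, 0, 0, 0, 0, 0, 30, 0, 0, 0, 0, 0, 0, 30, 0, 0, 0, 0, 0, 0, 30, 0, 0, 0, 0, 0, 0, 30]

```text
time_s: 17.07
position: [0.5731, 0.3818, 0.0103]
ee_rot: [2.043, 2.386, 0.006]
ft_force: [-0.6, -1.5, 6.7]
opening: 0.681
gripper_force: 64.9
```

servo_tool:
  commands: [0, 0, 0, 0, 0, 0, 30]

```text
time_s: 17.15
position: [0.5731, 0.3819, 0.0103]
ee_rot: [2.042, 2.386, 0.006]
ft_force: [-0.4, -0.7, 6.6]
opening: 0.682
gripper_force: 64.9
```

servo_tool:
  commands: [0, 0, -0.4, 0, 0, 0, 30, 0, 0, -0.8, 0, 0, 0, 30, 0, 0, -0.8, 0, 0, 0, 30, 0, 0, -0.5, 0, 0, 0, 30, 0, 0, 0, 0, 0, 0, 30]

```text
time_s: 17.57
position: [0.5743, 0.3828, 0.1145]
ee_rot: [2.042, 2.385, 0.014]
ft_force: [0.7, 0.6, 0.3]
opening: 0.679
gripper_force: 64.7
```

Run:
```python
from h import *
s=observe();print(s["position"],s["gripper_force"])
plan([.5445,.0335,.108],1.56,10,g=30)
```

```text
[0.57431892 0.38277883 0.11445142] 64.74033951759338
-0.85, -0.21, 0.01, 0.01, -0.01, 0.19, 30,
-0.85, -0.19, 0.01, 0.01, -0.01, 0.19, 30,
-0.86, -0.18, 0.01, 0.01, -0.01, 0.19, 30,
-0.86, -0.17, 0.01, 0.01, -0.0, 0.19, 30,
-0.86, -0.15, 0.01, 0.01, -0.01, 0.19, 30
--
-0.87, -0.14, 0.02, 0.01, -0.0, 0.19, 30,
-0.87, -0.12, 0.02, 0.01, -0.01, 0.19, 30,
-0.87, -0.11, 0.01, 0.01, -0.0, 0.19, 30,
-0.87, -0.09, 0.02, 0.0, -0.01, 0.19, 30,
-0.87, -0.08, 0.02, 0.01, -0.0, 0.19, 30
--
max 0.87 end [0.5446 0.0337 0.1078] [-2.234 -2.209 -0.   ]
```

servo_tool:
  commands: [-0.85, -0.21, 0, 0, 0, 0.19, 30, -0.85, -0.19, 0, 0, 0, 0.19, 30, -0.86, -0.18, 0, 0, 0, 0.19, 30, -0.86, -0.17, 0, 0, 0, 0.19, 30, -0.86, -0.15, 0, 0, 0, 0.19, 30]

```text
time_s: 17.98
position: [0.5561, 0.2054, 0.1078]
ee_rot: [-2.141, -2.299, -0.001]
ft_force: [1.7, -1.0, -1.5]
opening: 0.68
gripper_force: 64.8
```

servo_tool:
  commands: [-0.87, -0.14, 0, 0, 0, 0.19, 30, -0.87, -0.12, 0, 0, 0, 0.19, 30, -0.87, -0.11, 0.1, 0, 0, 0.19, 30, -0.87, -0.09, 0.4, 0, 0, 0.19, 30, -0.87, -0.08, 0.4, 0, 0, 0.19, 30]

```text
time_s: 18.4
position: [0.5421, 0.0309, 0.0721]
ee_rot: [2.234, 2.208, 0.004]
ft_force: [0.7, 0.2, -1.8]
opening: 0.676
gripper_force: 64.8
```

servo_tool:
  commands: [0, 0, 0.6, 0, 0, 0, 30, 0, 0, 0.3, 0, 0, 0, 30, 0, 0, 0, 0, 0, 0, 30, 0, 0, 0, 0, 0, 0, 30, 0, 0, 0, 0, 0, 0, 30]

```text
time_s: 18.82
position: [0.5427, 0.0335, 0.0367]
ee_rot: [2.231, 2.211, 0.002]
ft_force: [0.8, 0.5, -0.9]
opening: 0.678
gripper_force: 64.7
```

Run:
```python
from h import *
s=observe();print(s["position"],s["gripper_force"])
plan([.544,.0335,.0112],1.56,3,g=30)
```

```text
[0.54267818 0.0335161  0.03670116] 64.74231719970703
-0.0, 0.01, 0.21, 0.01, -0.0, 0.01, 30,
-0.0, 0.01, 0.21, 0.0, -0.0, 0.01, 30,
-0.0, 0.01, 0.22, 0.01, -0.01, 0.0, 30,
max 0.22 end [0.5439 0.0335 0.0111] [-2.233e+00 -2.210e+00  1.000e-03]
```

Lower, then open only to 74 mm so the fingers stay clear of the case.

servo_tool:
  commands: [0, 0.03, 0.3, 0, 0, 0, 30, 0, 0, 0.33, 0, 0, 0, 30, 0, 0, 0, 0, 0, 0, 30, 0, 0, 0, 0, 0, 0, 30, 0, 0, 0, 0, 0, 0, 74]

```text
time_s: 19.23
position: [0.5427, 0.0324, 0.0099]
ee_rot: [-2.233, -2.21, 0.001]
ft_force: [-0.0, 0.7, 0.3]
opening: 0.8
gripper_force: 0.0
```

servo_tool:
  commands: [0, 0, 0, 0, 0, 0, 74, 0, 0, 0, 0, 0, 0, 74, 0, 0, -0.4, 0, 0, 0, 74, 0, 0, -0.9, 0, 0, 0, 74, 0, 0, -0.9, 0, 0, 0, 85]

```text
time_s: 19.65
position: [0.542, 0.0319, 0.0987]
ee_rot: [-2.233, -2.208, 0.004]
ft_force: [1.7, 1.3, 0.8]
opening: 0.983
gripper_force: 0.0
```

servo_tool:
  commands: [0.5, -0.2, -0.5, 0, 0, 0, 85, 0.9, -0.3, 0, 0, 0, 0, 85, 0.9, -0.3, 0, 0, 0, 0, 85, 0.9, -0.3, 0, 0, 0, 0, 85, 0.9, -0.3, 0, 0, 0, 0, 85]

```text
time_s: 20.07
position: [0.4881, 0.1985, 0.119]
ee_rot: [-2.234, -2.209, -0.002]
ft_force: [0.6, 0.6, -0.5]
opening: 0.994
gripper_force: 0.0
```

Run:
```python
from h import *
F=cams()
for n,c in dict(notebook=(.5445,.032),case=(.643,.031),remote=(.438,.35)).items():
    for k in F: print(n,locate(n,{k:F[k]},near=np.array(c)),[(np.round(world(F[k],d["centre"]),3).tolist(),round(d["score"],2)) for d in pinpoint(k,n)])
cv2.imwrite("pics/s2.png",F["scene"]["frame"]);cv2.imwrite("pics/t2.png",F["top"]["frame"])
s=observe();print(s["position"])
plan([.4385,.3505,.10],1.58,7)
```

```text
notebook (array([0.5411, 0.0303, 1.537 , 0.0386]), ['top']) [([0.541, 0.032, -0.001], 0.61)]
notebook (array([0.5428, 0.0313, 1.5969, 0.1127]), ['scene']) [([0.544, 0.035, -0.0], 0.94)]
case (array([0.6393, 0.0365, 1.5658, 0.224 ]), ['top']) [([0.643, 0.029, -0.002], 0.95), ([0.279, -0.329, -0.006], 0.72)]
case (array([0.6432, 0.0361, 1.5989, 0.2018]), ['scene']) [([0.645, 0.032, -0.004], 0.78), ([0.281, -0.325, -0.003], 0.69)]
remote None []
remote (array([0.4388, 0.3491, 1.6027, 0.2667]), ['scene']) [([0.44, 0.347, 0.0], 0.58)]
[0.48895082 0.1964862  0.11848216]
0.55, -0.19, 0.07, -0.0, -0.0, -0.03, 85,
0.55, -0.18, 0.07, -0.0, -0.0, -0.03, 85,
0.55, -0.18, 0.06, -0.0, -0.0, -0.04, 85,
0.55, -0.18, 0.07, -0.0, -0.0, -0.03, 85,
0.55, -0.18, 0.06, -0.0, -0.0, -0.04, 85
--
0.55, -0.18, 0.07, -0.0, -0.0, -0.03, 85,
0.55, -0.18, 0.06, -0.0, -0.0, -0.04, 85,
max 0.55 end [0.4386 0.3506 0.1001] [-2.211 -2.232 -0.   ]
```

View pics/t2.png

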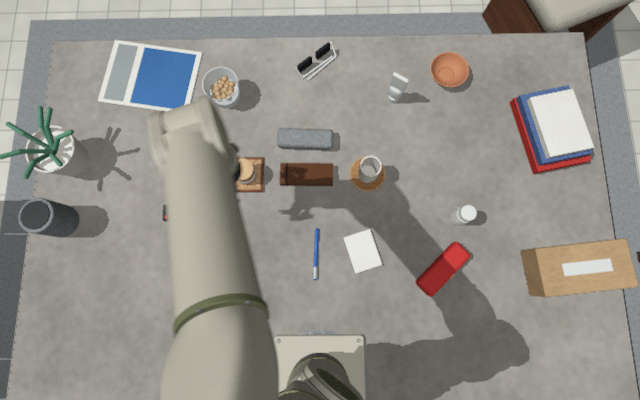

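The top picture shows the notebook (306,175) between the tumbler (369,172) and candle (248,172), with the case behind it (305,138). The remote is next.

servo_tool:
  commands: [0.55, -0.19, 0.07, 0, 0, -0.03, 85, 0.55, -0.18, 0.07, 0, 0, -0.03, 85, 0.55, -0.18, 0.06, 0, 0, -0.04, 85, 0.55, -0.18, 0.07, 0, 0, -0.03, 85, 0.55, -0.18, 0.06, 0, 0, -0.04, 85]

```text
time_s: 21.18
position: [0.4526, 0.308, 0.1052]
ee_rot: [-2.217, -2.226, -0.0]
ft_force: [-0.0, 0.1, -0.3]
opening: 0.996
gripper_force: 0.0
```

servo_tool:
  commands: [0.54, -0.18, 0.07, 0, 0, -0.03, 85, 0.52, -0.18, 0.06, 0, 0, -0.04, 85, 0, 0, 0.5, 0, 0, 0, 80, 0, 0, 0, 0, 0, 0, 75, 0, 0, 0, 0, 0, 0, 75]

```text
time_s: 21.6
position: [0.4381, 0.3483, 0.0795]
ee_rot: [2.21, 2.232, -0.004]
ft_force: [0.6, -1.0, 0.7]
opening: 0.882
gripper_force: 0.0
```

servo_tool:
  commands: [0, 0, 0, 0, 0, 0, 75]

```text
time_s: 21.68
position: [0.4391, 0.3484, 0.0807]
ee_rot: [2.212, 2.231, 0.0]
ft_force: [1.1, -0.6, -0.7]
opening: 0.875
gripper_force: 0.0
```

servo_tool:
  commands: [0.02, 0, 0.8, 0, 0, 0, 75, 0, 0, 0.7, 0, 0, 0, 75, 0, 0, 0.3, 0, 0, 0, 75, 0, 0, 0.02, 0, 0, 0, 75, 0, 0, 0, 0, 0, 0, 30]

```text
time_s: 22.1
position: [0.4389, 0.3497, 0.008]
ee_rot: [2.211, 2.231, -0.0]
ft_force: [-0.3, 0.1, 1.0]
opening: 0.755
gripper_force: 0.0
```

servo_tool:
  commands: [0, 0, 0, 0, 0, 0, 30, 0, 0, 0, 0, 0, 0, 30, 0, 0, 0, 0, 0, 0, 30, 0, 0, 0, 0, 0, 0, 30, 0, 0, 0, 0, 0, 0, 30]

```text
time_s: 22.52
position: [0.4396, 0.3509, 0.0095]
ee_rot: [-2.21, -2.232, -0.005]
ft_force: [-0.6, -1.3, 6.1]
opening: 0.496
gripper_force: 61.1
```

servo_tool:
  commands: [0, 0, 0, 0, 0, 0, 30, 0, 0, 0, 0, 0, 0, 30]

```text
time_s: 22.68
position: [0.4396, 0.3509, 0.0095]
ee_rot: [-2.21, -2.232, -0.005]
ft_force: [-1.3, -1.5, 7.3]
opening: 0.495
gripper_force: 61.1
```

servo_tool:
  commands: [0, 0, -0.4, 0, 0, 0, 30, 0, 0, -0.8, 0, 0, 0, 30, 0, 0, -0.9, 0, 0, 0, 30, 0, 0, -0.4, 0, 0, 0, 30, 0, 0, 0, 0, 0, 0, 30]

```text
time_s: 23.1
position: [0.4407, 0.352, 0.1129]
ee_rot: [-2.21, -2.232, -0.014]
ft_force: [0.4, 0.4, -1.4]
opening: 0.494
gripper_force: 61.4
```

Run:
```python
from h import *
s=observe();print(s["position"],s["gripper_force"],s["opening"])
plan([.5425,.0335,.10],1.56,10,g=30)
```

```text
[0.44070465 0.35199524 0.11292494] 61.35282039642334 0.4944562160280692
-0.8, 0.25, 0.03, 0.01, -0.01, 0.02, 30,
-0.8, 0.25, 0.03, 0.01, -0.01, 0.02, 30,
-0.8, 0.25, 0.03, 0.01, -0.01, 0.02, 30,
-0.8, 0.25, 0.03, 0.0, -0.01, 0.03, 30,
-0.8, 0.25, 0.03, 0.01, -0.01, 0.02, 30
--
-0.79, 0.25, 0.03, 0.0, -0.01, 0.03, 30,
-0.79, 0.26, 0.03, 0.01, -0.0, 0.02, 30,
-0.8, 0.26, 0.03, 0.0, -0.01, 0.03, 30,
-0.79, 0.26, 0.03, 0.01, -0.0, 0.02, 30,
-0.8, 0.26, 0.04, 0.0, -0.01, 0.03, 30
--
max 0.8 end [0.5426 0.0333 0.0998] [2.233 2.209 0.   ]
```

servo_tool:
  commands: [-0.8, 0.25, 0.03, 0, 0, 0.02, 30, -0.8, 0.25, 0.03, 0, 0, 0.02, 30, -0.8, 0.25, 0.03, 0, 0, 0.02, 30, -0.8, 0.25, 0.03, 0, 0, 0.03, 30, -0.8, 0.25, 0.03, 0, 0, 0.02, 30]

```text
time_s: 23.52
position: [0.4896, 0.189, 0.1015]
ee_rot: [-2.221, -2.222, -0.001]
ft_force: [0.3, 0.3, -0.6]
opening: 0.495
gripper_force: 61.3
```

servo_tool:
  commands: [-0.79, 0.25, 0.03, 0, 0, 0.03, 30, -0.79, 0.26, 0.03, 0, 0, 0.02, 30, -0.8, 0.26, 0.03, 0, 0, 0.03, 30, -0.79, 0.26, 0.1, 0, 0, 0.02, 30, -0.8, 0.26, 0.4, 0, 0, 0.03, 30]

```text
time_s: 23.93
position: [0.5422, 0.0302, 0.0796]
ee_rot: [2.232, 2.208, 0.006]
ft_force: [1.3, 0.2, -1.0]
opening: 0.49
gripper_force: 61.3
```

servo_tool:
  commands: [0, 0, 0.4, 0, 0, 0, 30, 0, 0, 0, 0, 0, 0, 30, 0, 0, 0, 0, 0, 0, 30, 0, 0, 0, 0, 0, 0, 30]

```text
time_s: 24.27
position: [0.5406, 0.0325, 0.0624]
ee_rot: [-2.232, -2.211, -0.001]
ft_force: [0.1, -0.1, -0.1]
opening: 0.493
gripper_force: 61.3
```

Run:
```python
from h import *
s=observe();print(s["position"],s["ee_rot"],s["opening"])
plan([.5425,.0335,.0325],1.56,4,g=30)
F=cams(("scene",))
for n,c in dict(notebook=(.543,.032)).items(): print([np.round(world(F["scene"],d["centre"]),3).tolist() for d in pinpoint("scene",n)])
print("remote",[np.round(world(F["scene"],d["centre"]),3).tolist() for d in pinpoint("scene","remote")])
```

```text
[0.5405794  0.0325497  0.06237694] [-2.23172580e+00 -2.21093745e+00 -1.30377830e-03] 0.4932184030962191
0.01, 0.01, 0.19, 0.0, -0.0, 0.0, 30,
0.0, 0.01, 0.19, 0.0, -0.0, 0.01, 30,
0.01, 0.01, 0.18, 0.0, -0.0, 0.0, 30,
0.0, 0.02, 0.19, 0.01, -0.01, 0.01, 30,
max 0.19 end [0.5426 0.0333 0.0324] [-2.234e+00 -2.209e+00  1.000e-03]
[[0.542, 0.031, -0.0]]
remote [[0.54, 0.029, 0.053]]
```

servo_tool:
  commands: [0.04, 0.03, 0.3, 0, 0, 0, 30, 0, 0.01, 0.3, 0, 0, 0, 30, 0, 0, 0.12, 0, 0, 0, 30, 0, 0, 0, 0, 0, 0, 30, 0, 0, 0, 0, 0, 0, 30]

```text
time_s: 24.83
position: [0.5415, 0.0331, 0.032]
ee_rot: [-2.233, -2.209, 0.002]
ft_force: [-0.7, -0.7, -0.7]
opening: 0.49
gripper_force: 61.3
```

servo_tool:
  commands: [0, 0, 0, 0, 0, 0, 60, 0, 0, 0, 0, 0, 0, 60, 0, 0, 0, 0, 0, 0, 60, 0, 0, -0.3, 0, 0, 0, 60, 0, 0, -0.9, 0, 0, 0, 60]

```text
time_s: 25.25
position: [0.5391, 0.0328, 0.0782]
ee_rot: [-2.231, -2.207, 0.01]
ft_force: [-0.0, 0.8, -0.4]
opening: 0.707
gripper_force: 0.0
```

servo_tool:
  commands: [0, 0, -1, 0, 0, 0, 60, 0, 0, -1, 0, 0, 0, 60, 0, 0, -1, 0, 0, 0, 60, 0, 0, -0.8, 0, 0, 0, 60, 0.9, -0.3, 0, 0, 0, 0, 60]

```text
time_s: 25.67
position: [0.5346, 0.0622, 0.241]
ee_rot: [2.24, 2.192, 0.014]
ft_force: [2.3, -1.9, -0.3]
opening: 0.702
gripper_force: 0.0
```

servo_tool:
  commands: [0.9, -0.3, 0, 0, 0, 0, 60, 0.9, -0.3, 0, 0, 0, 0, 60, 0.9, -0.3, 0, 0, 0, 0, 60, 0.9, -0.3, 0, 0, 0, 0, 60, 0.9, -0.3, 0, 0, 0, 0, 60]

```text
time_s: 26.08
position: [0.4715, 0.2512, 0.2342]
ee_rot: [-2.234, -2.209, -0.002]
ft_force: [0.7, -0.2, -0.2]
opening: 0.698
gripper_force: 0.0
```

servo_tool:
  commands: [0.9, -0.3, 0, 0, 0, 0, 60, 0.9, -0.3, 0, 0, 0, 0, 60, 0.9, -0.3, 0, 0, 0, 0, 60, 0.9, -0.3, 0, 0, 0, 0, 60, 0, 0, 0, 0, 0, 0, 60]

```text
time_s: 26.5
position: [0.421, 0.402, 0.2331]
ee_rot: [-2.22, -2.219, -0.001]
ft_force: [-0.8, 0.2, -0.8]
opening: 0.704
gripper_force: 0.0
```

Run:
```python
from h import *
F=cams()
for n,z,c in [("round_coaster",0,(.543,-.137)),("square_coaster",0,(.546,.2)),("tumbler",.006,(.543,-.137)),("candle",.006,(.546,.2)),("notebook",0,(.543,.032)),("remote",.022,(.543,.032)),("case",0,(.643,.031)),("pills",0,(.418,-.378))]:
    print(n,locate(n,F,z,near=np.array(c)),[(k[0],np.round(world(F[k],d["centre"]),3).tolist()) for k in F for d in pinpoint(k,n)])
cv2.imwrite("pics/c3.png",np.hstack([cv2.resize(F["top"]["frame"][110:220,210:420],(0,0),fx=1.9,fy=1.9),cv2.resize(F["scene"]["frame"][130:340,210:450],(399,209))]))
print(observe()["position"],observe()["time_s"])
```

```text
round_coaster (array([ 0.5431, -0.1397,  0.1307,  0.5008]), ['top', 'scene']) []
square_coaster (array([0.5452, 0.2022, 1.5645, 0.4668]), ['top', 'scene']) [('t', [0.545, 0.205, -0.003]), ('s', [0.548, 0.201, -0.0])]
tumbler (array([ 0.5378, -0.1394,  0.0585,  0.1245]), ['top']) [('t', [0.544, -0.14, 0.008]), ('s', [0.541, -0.139, 0.011])]
candle (array([0.5449, 0.199 , 0.1761, 0.088 ]), ['top', 'scene']) [('t', [0.547, 0.196, 0.006]), ('t', [0.539, 0.032, 0.018]), ('s', [0.547, 0.202, 0.008])]
notebook (array([0.5425, 0.0305, 1.5609, 0.722 ]), ['top', 'scene']) [('t', [0.541, 0.033, 0.001]), ('s', [0.544, 0.033, -0.005])]
remote (array([0.5401, 0.0304, 1.5883, 0.0822]), ['top', 'scene']) [('t', [0.54, 0.032, 0.022]), ('s', [0.539, 0.029, 0.021])]
case (array([0.6429, 0.0318, 1.5629, 0.1667]), ['top', 'scene']) [('t', [0.281, -0.33, -0.003]), ('s', [0.645, 0.034, -0.001]), ('s', [0.282, -0.325, -0.0])]
pills (array([ 0.4149, -0.3784, -0.0258,  0.1589]), ['top', 'scene']) [('t', [0.42, -0.382, 0.001]), ('s', [0.42, -0.379, -0.003])]
[0.42584994 0.39436597 0.23293821] 28.2
```

View pics/c3.png

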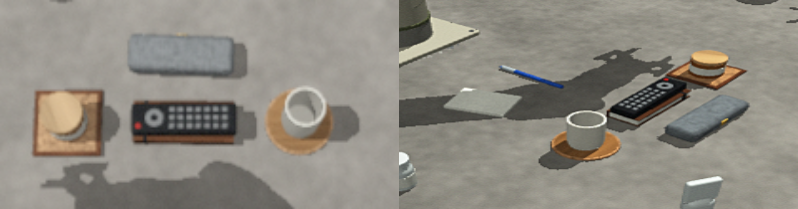

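The picture shows everything in place: tumbler (305,112) and candle (67,120) centred on their coasters, the remote on the notebook (185,120), and the case behind it (182,53). All measured offsets are inside the limits, so I'm handing in.

```bash
python3 -c "
from rig import *
print(hand_in())"
```

```text
the job is handed in; nothing more can be done
None
```

I set out the table as asked and handed it in at about 28 s of robot time; by the final camera check every item was within its limits and the pill bottle was unmoved, but no verdict came back from the hand-in.

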